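# Rack the pressing tools by height

### The arm

A 7-joint arm with a two-finger parallel gripper is mounted at the origin on a cart in front of the work surface, level with it; the furniture and walls round the work are solid. World frame = base frame: x ahead of the robot, y to its left, z up, the work surface at z = 0. Lengths are in m, angles in rad, forces in N, time in s.
With the tool pointing down it reaches from about 0.425 to 1.025 m from the base axis. Payload 9.4 kg.
Tool frame: the origin (TCP) lies on the centre line of the jaws, within the pads' length; the fingertips stand 11 mm ahead of it and the grasp point (between the pads) lies 8 mm behind it; z points along the fingers, y is the line along which they close (so a half turn about z gives the same grasp; the last joint's range is limited). The gripper opens to 93 mm and grips with 3 to 60 N. Pads are 15 mm wide; open, the fingers measure 128 mm over their backs; the gripper's body (75 mm by 188 mm) begins 65 mm behind the grasp point.
Start: joints at [-1.347, 0.599, -0.003, 1.599, 0.002, 0.943, -0.08], TCP at [0.215, 0.692, 0.198] pointing down, gripper open.
Joint ranges: [-2.57, 2.57], [-0.35, 1.97], [-1.29, 1.29], [0.11, 2.56], [-1.05, 4.19], [0.11, 1.86], [-2.63, 2.63]. Speed limits (rad/s): [2.22, 2.22, 3.01, 3.01, 3.14, 3.14, 3.14].

### API

Orientations are given as a unit quaternion [w, x, y, z].
In Python, from plant import env, effector, planner, eyes, ticket gives the robot as it stands. Calls block until the motion is done:
- env.goto(position, orientation): joint-space move of the TCP to a pose.
- env.servo_line(position, frame=None, velocity=0.15): straight line of the TCP; frame=None keeps the orientation; velocity is the mean speed in m/s.
- env.set_joints(angles): joint-space move.
- effector.set_gripper(opening, newtons=None): opening from 0.0 (shut) to 1.0 (fully open); newtons is the grip in N (None keeps the last); returns when the fingers have stopped.
- env.sleep(seconds).
- planner.inverse_kinematics(position, orientation): joint angles nearest the present ones, or None.
- env.get_state(): the state.
- eyes.snapshot(name): name is "scene" or "top"; returns the picture (480x640x3 uint8, red, green, blue); there is no depth.
- eyes.get_calibration(name): a dict with "camera_matrix" (3x3 intrinsics, pixels), "R" (3x3) and "t" (3): a world point X has camera coordinates R X + t. Camera axes: x right, y down, z forward; pixel columns grow to the right and rows downward; lengths in m; the calibration is good to about 2 mm. A picture is of the moment at which its call begins. get_calibration takes no time and is no camera call.
A pose or a line that the arm cannot do raises env.PlanningError and nothing moves.
- ticket.hand_in(): hands the job in; it is judged then, once.
The state is a dict: "time_s": time; "joints": joint angles; "joint_velocities": joint speeds; "joint_torque": joint torques, N m; "ee_pos": TCP position; "tcp_rot": TCP orientation; "ft_force": force on the tool from outside, world axes, zero at the start; "torque": the same for the moment, N m; "width": opening from 0.0 (shut) to 1.0 (fully open); "finger_force": force on a finger pad.
Only numpy, scipy, OpenCV 4.12 (cv2) and the standard library are available. Lean on these libraries where they do the work, as an engineer would, in place of code of your own. Each camera call takes 0.05 s, during which the arm holds its last target. There are 200 camera calls.

### The job

Put the four loose steel pressing tools away on the rail, one standing upright in the middle of each black rubber seat, in order of height: the shortest on the seat next to the red end stop, rising to the tallest next to the grey stop. Do not knock any of them over on the way, and let go of them all.

Things in the scene. Friction and masses are not known exactly. Their poses are not given: they have to be found in the camera images.
- stub_bushing: Bare steel stub bushing, a short fat cylinder 47 mm in diameter and 50 mm tall, a shallow groove round it; the shortest of the four tools. About 0.15 to 0.3 kg. Stands upright on its base, loose; origin at the centre of the underside, z up. Grip round the body, e.g. 33 mm above the underside.
- seal_driver: Steel seal driver, 70 mm tall: a round foot 44 mm in diameter with blue rings and a narrower stem rising from it; the second shortest. About 0.11 to 0.22 kg. Stands upright on its base, loose; origin at the centre of the underside, z up. Grip the stem, e.g. 52 mm above the underside.
- necked_mandrel: Bare steel mandrel, a cylinder 36 mm in diameter and 97 mm tall whose top part is a narrower neck; the second tallest. About 0.17 to 0.34 kg. Stands upright on its base, loose; origin at the centre of the underside, z up. Grip round the body, e.g. 55 mm above the underside.
- slim_mandrel: Bare steel mandrel, the slimmest and tallest: a cylinder 31 mm in diameter and 113 mm tall with a slightly narrower cap. About 0.15 to 0.3 kg. Stands upright on its base, loose; origin at the centre of the underside, z up. Grip round the body, e.g. 65 mm above the underside.
- seat_1: Round black rubber seat with a small white centre dot, 60 mm in diameter, 4 mm thick, fixed on the aluminium rail: the first (leftmost seen from the robot, +y end) of four in a straight row, 85 mm apart. Flat, no rim. Origin at the centre of its underside; its top is 4 mm above the origin, 16 mm above the bench. y axis along the rail.
- seat_2: Round black rubber seat with a small white centre dot, 60 mm in diameter, 4 mm thick, fixed on the aluminium rail: the second from the left of four in a straight row, 85 mm apart. Flat, no rim. Origin at the centre of its underside; its top is 4 mm above the origin, 16 mm above the bench. y axis along the rail.
- seat_3: Round black rubber seat with a small white centre dot, 60 mm in diameter, 4 mm thick, fixed on the aluminium rail: the third from the left of four in a straight row, 85 mm apart. Flat, no rim. Origin at the centre of its underside; its top is 4 mm above the origin, 16 mm above the bench. y axis along the rail.
- seat_4: Round black rubber seat with a small white centre dot, 60 mm in diameter, 4 mm thick, fixed on the aluminium rail: the fourth (rightmost, -y end) of four in a straight row, 85 mm apart. Flat, no rim. Origin at the centre of its underside; its top is 4 mm above the origin, 16 mm above the bench. y axis along the rail.
- red_stop: Red end stop, a bar 66 x 18 x 16 mm fixed across the left or the right end of the aluminium rail (70 x 430 x 12 mm), 72.5 mm beyond the centre of that end's seat; a grey stop of the same size is at the other end. Origin at the centre of its underside, on the rail's top (12 mm above the bench); y axis along the rail.
Mind the look-alikes: they are no part of the job. What is shaped like the necked_mandrel but orange is not meant. What is shaped like the seal_driver but orange is not meant.

How it is judged:
By the outcome, as a careful person would: the job done as asked, in the order asked, and still so for the second after the job is handed in, with the robot touching nothing.
It also fails if it takes over 115 s, if anything falls off the work surface, if the arm or the gripper's body presses on something with over 40 N, if the wrist force passes 120 N, or if a joint passes its speed limit or range.

## Working session

There is one attempt and no reset: what is moved stays moved. The work goes in short steps, each a Python script; the robot and the scene stay as the last script left them, time stands still between calls to the robot, and variables do not carry over. Pictures are saved under pics/ and viewed, at most 14 in all, crops included, and the job is handed in when it is done.

```bash
mkdir -p pics; ls; python3 - <<'E'
from plant import env,eyes
import cv2
for n in("scene","top"):
    cv2.imwrite(f"pics/{n}0.png",eyes.snapshot(n)[:,:,::-1]); c=eyes.get_calibration(n); print(n,{k:__import__('numpy').round(v,4).tolist() for k,v in c.items()})
s=env.get_state();print(s)
E
```

```text
pics
scene {'camera_matrix': [[498.4778, 0.0, 320.4542], [0.0, 498.4778, 245.0573], [0.0, 0.0, 1.0]], 'R': [[0.8743, -0.4854, -0.003], [-0.3821, -0.6843, -0.6211], [0.2994, 0.5442, -0.7837]], 't': [-0.4881, 0.2251, 0.8315]}
top {'camera_matrix': [[462.4846, 0.0, 319.3334], [0.0, 462.4846, 237.5931], [0.0, 0.0, 1.0]], 'R': [[0.0125, -0.9994, 0.031], [-0.9821, -0.0181, -0.1876], [0.1881, -0.0281, -0.9818]], 't': [-0.0265, 0.5297, 0.8371]}
{'time_s': 0.1, 'joints': array([-1.34665504,  0.60009481, -0.00253914,  1.60002321,  0.00177879,
        0.94288465, -0.07979883]), 'joint_velocities': array([ 1.75444497e-04, -1.37289763e-03,  7.88294549e-04, -1.93525961e-03,
       -2.57030982e-05,  3.96651029e-04, -4.33279243e-04]), 'joint_torque': array([ 4.21228571e-03, -7.66550875e+01,  1.50232561e+00, -2.52937657e+01,
       -5.22296783e-02,  1.36955321e-02,  7.32384547e-05]), 'ee_pos': array([0.2147131 , 0.6920054 , 0.19752002]), 'tcp_rot': array([-4.75991630e-05,  1.49832417e-01,  9.88711157e-01, -7.02275622e-04]), 'ft_force': array([ 0.28483753, -0.41084945,  0.27986377]), 'torque': array([ 0.03821311,  0.00459566, -0.03657551]), 'finger_force': 0.0, 'width': 0.9980462382311434}
```

View pics/scene0.png

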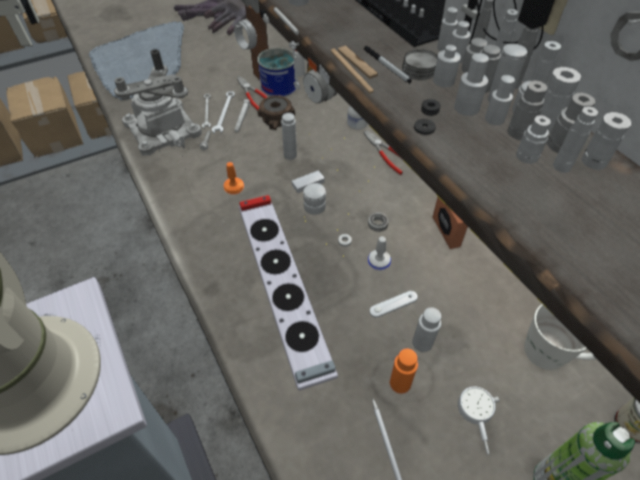

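View pics/top0.png

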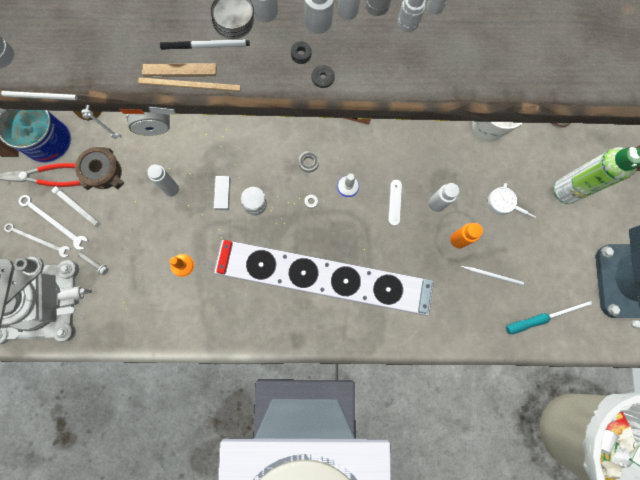

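The scene view shows candidates at stub (315,197), seal driver (380,253), mandrels at (289,136) and (427,330), with orange look-alikes at (233,178) and (404,370). In the top view the red stop is at the left (+y), at (223,257). I'll confirm with enlarged crops of both views.

```bash
python3 - <<'E'
import cv2,numpy as np
s=cv2.imread('pics/scene0.png');t=cv2.imread('pics/top0.png')
def c(im,u,v,w=40,h=40,k=5): return cv2.resize(im[v:v+h,u:u+w],None,fx=k,fy=k,interpolation=cv2.INTER_CUBIC)
A=np.hstack([c(s,270,105,40,60),c(s,295,170,40,60),c(s,360,225,40,60),c(s,405,300,40,60)])
B=np.hstack([c(t,145,155,40,60),c(t,235,175,40,60),c(t,330,160,40,60),c(t,425,170,40,60)])
cv2.imwrite('pics/c1.png',np.vstack([A,B]))
cv2.imwrite('pics/c2.png',c(t,205,230,240,90,3))
cv2.imwrite('pics/c3.png',c(s,225,185,120,210,3)[:600])
E
```

```text
(no output)
```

View pics/c1.png

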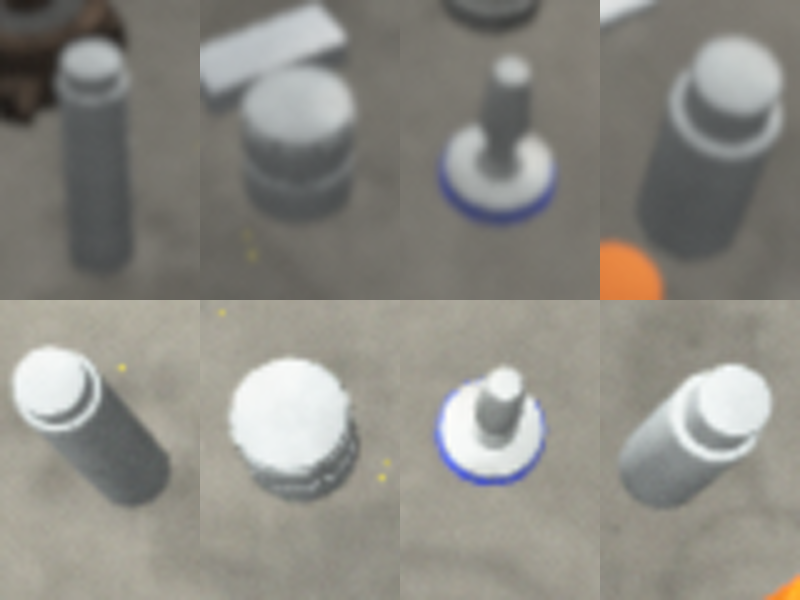

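View pics/c2.png

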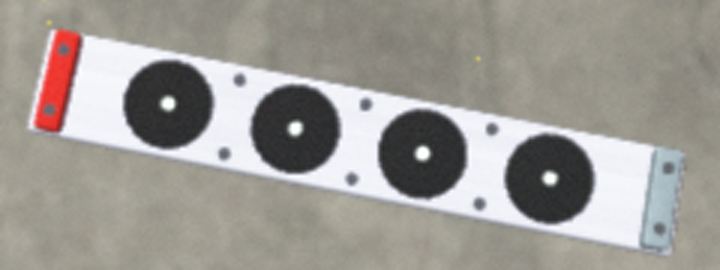

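View pics/c3.png

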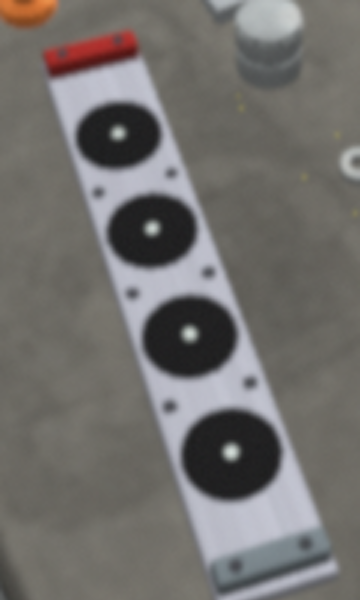

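Matching the views: slim mandrel is top-view (162,178), the tall thin one. The necked mandrel is (443,197), grey with a fat body and stepped neck; its orange twin at (466,236) is excluded. The stub is (253,200). The seal driver is (348,186), with blue rings; its orange twin at (181,264) is excluded. The red stop is at the +y end, so the order is stub→seat_1, seal→2, necked→3, slim→4. Next I triangulate.

```bash
cat > h.py <<'E'
import cv2,numpy as np
from plant import env,effector,planner,eyes,ticket
def P(n):
    c=eyes.get_calibration(n);return c["camera_matrix"]@np.c_[c["R"],c["t"]]
def tri(a,b):  # a: scene px, b: top px
    X=cv2.triangulatePoints(P("scene"),P("top"),np.array(a,float).T,np.array(b,float).T);return (X[:3]/X[3]).T
def ray(n,p,z):
    M=P(n);H=np.c_[M[:,:2],M[:,2]*z+M[:,3]];w=np.linalg.solve(H,[*p,1]);return w[:2]/w[2]
def proj(n,X): p=P(n)@[*X,1];return p[:2]/p[2]
E
python3 - <<'E'
from h import *
np.set_printoptions(precision=4,suppress=True)
s=[(288.2,116),(314.4,190.2),(382,238.6),(432.2,314.6)]
t=[(154.6,170.8),(252.6,197.4),(350.8,176.6),(451.6,189.6)]
T=tri(s,t);print(T)
hs=[.113,.05,.07,.097]
for a,b,h in zip(s,t,hs): print(ray("scene",a,h),ray("top",b,h))
cs=np.array([(118,133),(152,228),(190,334),(232,452)])/3+[224.67,184.67]
ct=np.array([(168,103),(295,128),(423,153),(550,178)])/3+[204.67,229.67]
S=tri(cs,ct);print("seats",S)
for a,b in zip(cs,ct): print(ray("scene",a,.016),ray("top",b,.016))
print("shelf rings",tri([(431,106),(425,126)],[(301,52),(323,76)]))
for z in(.2,.25,.3,.35): print(z,[ray("top",p,z) for p in((150,104),(320,115),(500,118))])
# reachability, tool-z down, at 4 yaws
E
```

```text
[[ 0.6357  0.2837  0.1125]
 [ 0.6071  0.1127  0.0488]
 [ 0.6473 -0.077   0.0688]
 [ 0.6172 -0.264   0.0946]]
[0.6353 0.283 ] [0.6357 0.2835]
[0.606  0.1116] [0.6073 0.1124]
[ 0.6463 -0.0778] [ 0.6472 -0.077 ]
[ 0.6155 -0.2649] [ 0.6171 -0.2634]
seats [[ 0.4808  0.0957  0.0144]
 [ 0.4658  0.0121  0.0143]
 [ 0.4508 -0.0721  0.0142]
 [ 0.4359 -0.1557  0.0135]]
[0.4794 0.0945] [0.4817 0.0954]
[0.4646 0.011 ] [0.4666 0.0119]
[ 0.4497 -0.0731] [ 0.4515 -0.0721]
[ 0.4347 -0.1568] [ 0.4364 -0.1554]
shelf rings [[ 0.7949  0.0205  0.2486]
 [ 0.7563 -0.0154  0.2441]]
0.2 [array([0.7223, 0.2704]), array([ 0.7105, -0.0126]), array([ 0.7134, -0.3178])]
0.25 [array([0.6974, 0.2521]), array([ 0.6864, -0.0112]), array([ 0.6891, -0.2953])]
0.3 [array([0.6726, 0.2339]), array([ 0.6624, -0.0099]), array([ 0.6649, -0.2728])]
0.35 [array([0.6477, 0.2156]), array([ 0.6383, -0.0086]), array([ 0.6406, -0.2504])]
```

Triangulated heights (0.1125, 0.049, 0.069, 0.095) agree with the text, and so does the seat pitch (0.085). The shelf lip is at x≈0.69, z≈0.245, so I'll lean the gripper back towards the robot. I check reach next.

```bash
cat >> h.py <<'E'
from scipy.spatial.transform import Rotation as Ro
OBJ=dict(stub=((.607,.1125),.033,1),seal=((.647,-.077),.052,2),necked=((.617,-.264),.055,3),slim=((.6357,.2836),.065,4))
SEAT={1:(.4808,.0955),2:(.4659,.012),3:(.4509,-.072),4:(.436,-.1556)}
def ori(tilt,yaw):
    r=Ro.from_euler('z',yaw,degrees=True)*Ro.from_euler('y',-tilt,degrees=True)*Ro.from_quat([0,1,0,0])
    q=r.as_quat();return r,np.r_[q[3],q[:3]]
def pose(g,tilt,yaw):  # grasp point -> TCP pose
    r,q=ori(tilt,yaw);return np.array(g)+.008*r.apply([0,0,1]),q
E
python3 - <<'E'
from h import *
ok=lambda g,t,y:planner.inverse_kinematics(*pose(g,t,y)) is not None
for t in(0,8,15):
  for y in(-30,-15,0,15,30):
    r=[]
    for n,(p,h,s) in OBJ.items():
        r.append(n+"".join("01"[ok(g,t,y)] for g in([*p,h],[*p,h+.05],[*SEAT[s],h+.016],[*SEAT[s],h+.14])))
    print(t,y,r)
print("block",[ray("top",p,.01) for p in((215,177),(229,177),(228,209),(214,209))])
print("orange",ray("top",(461,243),0.0),"wrench",ray("top",(390,222),0),ray("top",(400,180),0))
E
```

```text
0 -30 ['stub1111', 'seal1111', 'necked1111', 'slim1111']
0 -15 ['stub1111', 'seal1111', 'necked1111', 'slim1111']
0 0 ['stub1111', 'seal1111', 'necked1111', 'slim1111']
0 15 ['stub1111', 'seal1111', 'necked1111', 'slim1111']
0 30 ['stub1111', 'seal1111', 'necked1111', 'slim1111']
8 -30 ['stub1111', 'seal1111', 'necked1111', 'slim1111']
8 -15 ['stub1111', 'seal1111', 'necked1111', 'slim1111']
8 0 ['stub1111', 'seal1111', 'necked1111', 'slim1111']
8 15 ['stub1111', 'seal1111', 'necked1111', 'slim1111']
8 30 ['stub1111', 'seal1111', 'necked1111', 'slim1111']
15 -30 ['stub1111', 'seal1111', 'necked1111', 'slim1111']
15 -15 ['stub1111', 'seal1111', 'necked1111', 'slim1111']
15 0 ['stub1111', 'seal1111', 'necked1111', 'slim1111']
15 15 ['stub1111', 'seal1111', 'necked1111', 'slim1111']
15 30 ['stub1111', 'seal1111', 'necked1111', 'slim1111']
block [array([0.66001774, 0.19554549]), array([0.66066589, 0.16708429]), array([0.59318596, 0.16578607]), array([0.59261122, 0.19386845])]
orange [ 0.53380316 -0.30983649] wrench [ 0.57499379 -0.16454771] [ 0.66547886 -0.18704269]
```

```bash
cat >> h.py <<'E'
def st(m):
    s=env.get_state();print(m,"t%.1f w%.1fmm ff%.1f"%(s["time_s"],s["width"]*93,s["finger_force"]),np.round(s["ee_pos"],4),np.round(s["ft_force"],1))
def line(g,tilt,yaw,v=.15):
    p,q=pose(g,tilt,yaw);env.servo_line(p,frame=q,velocity=v)
def pick(n,tilt,yaw,opening,grip=25,up=.14,lift=.15):
    (x,y),h,s=OBJ[n]
    effector.set_gripper(opening/93)
    env.goto(*pose([x,y,h+up],tilt,yaw)); line([x,y,h],tilt,yaw,.1)
    st("at "+n); effector.set_gripper(0,grip); st("gripped")
    line([x,y,h+.02],tilt,yaw,.05); line([x,y,h+lift],tilt,yaw); st("lifted")
def place(n,tilt,yaw,release,gap=.001):
    (x,y),h,s=OBJ[n]; X,Y=SEAT[s]
    line([X,Y,h+.016+.13],tilt,yaw,.2); line([X,Y,h+.016+.015],tilt,yaw); line([X,Y,h+.016+gap],tilt,yaw,.03)
    st("down"); effector.set_gripper(release/93); env.sleep(.2); line([X,Y,h+.016+.13],tilt,yaw,.15); st("up")
E
python3 - <<'E'
from h import *
p=env.get_state()["ee_pos"]; env.servo_line(p+[0,0,.12],velocity=.2)
env.goto(*pose([.45,.22,.3],15,0)); st("mid")
pick("stub",15,20,68)
cv2.imwrite("pics/s1.png",eyes.snapshot("scene")[:,:,::-1])
E
```

```text
mid t2.8 w92.7mm ff0.0 [0.4523 0.2211 0.2923] [-0.8 -0.4 -0.4]Traceback (most recent call last):
  File "<stdin>", line 4, in <module>
  File "h.py", line 25, in pick
    env.goto(*pose([x,y,h+up],tilt,yaw)); line([x,y,h],tilt,yaw,.1)
                                          ~~~~^^^^^^^^^^^^^^^^^^^^^
  File "h.py", line 21, in line
    p,q=pose(g,tilt,yaw);env.servo_line(p,frame=q,velocity=v)
                         ~~~~~~~~~~~~~~^^^^^^^^^^^^^^^^^^^^^^
plant.PlanningError: the arm cannot follow that straight line within its joint ranges
```

```bash
python3 - <<'E'
from h import *
np.set_printoptions(precision=2,suppress=True)
print(env.get_state()["joints"],env.get_state()["time_s"])
for t,y in((15,20),(15,0),(8,20),(8,0),(0,20),(0,0)):
  for n,g in(("hi",[.607,.1125,.173]),("lo",[.607,.1125,.033]),("s1",[.4808,.0955,.05]),("s1h",[.4808,.0955,.18]),("s4",[.436,-.1556,.082]),("s4h",[.436,-.1556,.21])):
    print(t,y,n,planner.inverse_kinematics(*pose(g,t,y)))
E
```

```text
[-0.27  0.43  0.01  2.1  -0.08  0.36  1.73] 4.3167
15 20 hi [-0.27  0.43  0.01  2.1  -0.08  0.36  1.73]
15 20 lo [ 0.    0.68 -0.38  2.17  1.31  0.22  0.37]
15 20 s1 [ 0.41  0.8  -1.1   2.42  1.64  0.71 -0.04]
15 20 s1h [-0.32  0.28  0.02  2.35 -0.08  0.25  1.69]
15 20 s4 [ 0.76  0.54 -0.58  2.42  1.28  0.14  0.94]
15 20 s4h [ 0.58  0.23 -0.28  2.3  -0.24  0.41  2.44]
15 0 hi [-0.51  0.44  0.26  2.11 -0.1   0.36  1.37]
15 0 lo [-0.19  0.66 -0.19  2.18  1.29  0.21 -0.01]
15 0 s1 [ 0.34  0.8  -1.1   2.42  1.6   0.82 -0.43]
15 0 s1h [-0.65  0.29  0.34  2.36 -0.05  0.25  1.29]
15 0 s4 [ 1.01  0.69 -1.09  2.45  1.54  0.57  0.24]
15 0 s4h [ 0.28  0.2  -0.01  2.35 -0.2   0.34  2.02]
8 20 hi [-0.3   0.46  0.05  2.   -0.06  0.54  1.71]
8 20 lo [-0.28  0.67  0.01  2.09 -0.08  0.24  1.73]
8 20 s1 [-0.21  0.56 -0.14  2.36  0.72  0.11  0.89]
8 20 s1h [-0.35  0.31  0.05  2.26 -0.06  0.43  1.67]
8 20 s4 [ 0.39  0.49 -0.15  2.37 -0.06  0.17  2.24]
8 20 s4h [ 0.37  0.25 -0.11  2.25 -0.1   0.54  2.27]
8 0 hi [-0.46  0.47  0.23  2.01 -0.13  0.55  1.42]
8 0 lo [-0.38  0.67  0.12  2.1  -0.15  0.25  1.42]
8 0 s1 [-0.52  0.58  0.24  2.38 -0.95  0.11  2.19]
8 0 s1h [-0.55  0.32  0.26  2.27 -0.09  0.43  1.35]
8 0 s4 [ 0.27  0.48 -0.04  2.4  -0.12  0.13  1.93]
8 0 s4h [ 0.16  0.23  0.1   2.27 -0.12  0.5   1.93]
0 20 hi [-0.33  0.51  0.08  1.89 -0.06  0.74  1.7 ]
0 20 lo [-0.3   0.7   0.04  1.98 -0.06  0.47  1.71]
0 20 s1 [-0.34  0.58  0.04  2.26 -0.07  0.3   1.68]
0 20 s1h [-0.38  0.36  0.08  2.16 -0.05  0.63  1.66]
0 20 s4 [ 0.23  0.5  -0.01  2.3   0.02  0.34  2.12]
0 20 s4h [ 0.25  0.28 -0.04  2.17  0.02  0.68  2.12]
0 0 hi [-0.43  0.52  0.22  1.9  -0.16  0.75  1.46]
0 0 lo [-0.36  0.7   0.12  1.98 -0.18  0.47  1.47]
0 0 s1 [-0.38  0.59  0.1   2.26 -0.18  0.3   1.44]
0 0 s1h [-0.49  0.36  0.24  2.17 -0.14  0.63  1.42]
0 0 s4 [ 0.17  0.5   0.07  2.3  -0.1   0.34  1.9 ]
0 0 s4h [ 0.12  0.28  0.13  2.18 -0.06  0.68  1.86]
```

Joint 6 runs out with a 15° lean, so I use 0° for stub and necked and 6° for the two nearer the shelf. The brown band is the lip's front face, which puts it at x≈0.71 and leaves clearance.

```bash
python3 - <<'E'
from h import *
pick("stub",0,20,68)
cv2.imwrite("pics/s1.png",eyes.snapshot("scene")[:,:,::-1])
place("stub",0,20,68)
cv2.imwrite("pics/s2.png",eyes.snapshot("scene")[:,:,::-1])
a,b=cv2.imread("pics/s1.png"),cv2.imread("pics/s2.png")
cv2.imwrite("pics/s12.png",np.hstack([a[60:400,200:500],b[60:400,200:500]]))
E
```

```text
at stub t6.5 w67.6mm ff0.0 [0.6074 0.1126 0.0256] [ 0.1 -0.4 -0.7]
gripped t7.1 w44.1mm ff25.0 [0.6072 0.1124 0.0252] [ 0.1 -0.7  1.2]
lifted t8.6 w44.2mm ff25.0 [0.6064 0.1124 0.1742] [-0.1  0.4 -2.8]
down t11.0 w44.0mm ff25.0 [0.4807 0.0955 0.0419] [ 0.2  0.  -1. ]
up t12.8 w67.9mm ff0.0 [0.4804 0.0954 0.1704] [ 0.4 -0.  -0.4]
```

View pics/s12.png

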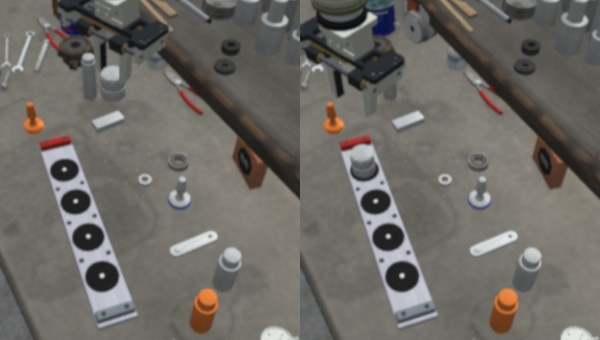

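The left panel shows the stub lifted; the right shows it standing upright on the seat beside the red stop (panel pixel ~(362,160)). The seal driver is next.

```bash
python3 - <<'E'
from h import *
pick("seal",6,0,50)
place("seal",6,0,40)
pick("necked",0,0,64)
place("necked",0,0,60)
cv2.imwrite("pics/s3.png",eyes.snapshot("scene")[60:400,200:500,::-1])
E
```

```text
at seal t15.9 w49.9mm ff0.0 [ 0.6483 -0.0771  0.0447] [-0.1  0.   1.1]
gripped t16.6 w13.2mm ff24.1 [ 0.6477 -0.077   0.0439] [ 0.1 -0.9 -1.2]
lifted t18.2 w13.1mm ff24.1 [ 0.6472 -0.0768  0.1931] [ 0.5  0.6 -1.1]
down t20.9 w12.9mm ff24.1 [0.4667 0.012  0.0609] [-0.  -0.2 -1.6]
up t22.7 w39.9mm ff0.0 [0.4663 0.012  0.1895] [-0.5 -0.4  0.2]
at necked t26.1 w63.8mm ff0.0 [ 0.6174 -0.2642  0.0477] [-0.1 -0.2 -0.1]
gripped t26.7 w34.0mm ff25.0 [ 0.6171 -0.2641  0.0471] [ 0.  -0.4  0.2]
lifted t28.3 w34.8mm ff25.0 [ 0.6164 -0.2636  0.196 ] [ 0.3 -0.7 -3.3]
down t31.2 w33.8mm ff25.0 [ 0.4508 -0.072   0.0639] [-0.  -1.1 -3.8]
up t33.1 w60.2mm ff0.0 [ 0.4505 -0.0719  0.1924] [0.1 0.  0.4]
```

```bash
ls pics
```

```text
c1.png
c2.png
c3.png
s1.png
s12.png
s2.png
s3.png
scene0.png
top0.png
```

View pics/s3.png

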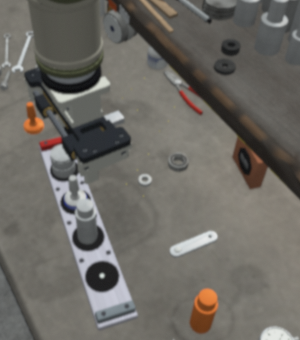

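The stub, seal driver and necked mandrel all stand upright on seats 1–3 (crop pixels (62,162), (75,195) and (87,225)), and seat 4 at (102,275) is free. The slim mandrel is last.

```bash
python3 - <<'E'
from h import *
pick("slim",6,0,58)
place("slim",6,0,52)
p=env.get_state()["ee_pos"]; env.servo_line(p+[0,0,.08]); env.goto(*pose([.45,.35,.32],0,0)); st("away")
a,b=eyes.snapshot("scene"),eyes.snapshot("top")
k=lambda i,f:cv2.resize(i,None,fx=f,fy=f,interpolation=cv2.INTER_CUBIC)
cv2.imwrite("pics/f1.png",k(a[180:390,220:350],2.8)[:,:,::-1]);cv2.imwrite("pics/f2.png",k(b[200:330,200:450],3)[:,:,::-1])
# expected top-centre pixels
for n,h in(("stub",.05),("seal",.07),("necked",.097),("slim",.113)):
    s=OBJ[n][2];X=[*SEAT[s],h+.016];print(n,((proj("scene",X)-[220,180])*2.8).round(),((proj("top",X)-[200,200])*3).round())
E
```

```text
at slim t36.4 w58.2mm ff0.0 [0.6369 0.2838 0.0577] [-0.   0.   0.3]
gripped t37.0 w30.6mm ff25.0 [0.6367 0.2838 0.0572] [-0.   0.7  0.6]
lifted t38.5 w30.2mm ff25.0 [0.6359 0.2834 0.206 ] [-0.6 -0.4 -2.2]
down t42.6 w30.5mm ff25.0 [ 0.4367 -0.1556  0.0739] [-0.2  0.3 -2.7]
up t44.4 w52.1mm ff0.0 [ 0.4364 -0.1554  0.2024] [-0.5  0.6  0.1]
away t47.0 w51.9mm ff0.0 [0.4506 0.3487 0.3119] [-0.9 -1.   0.1]
stub [118.  89.] [174. 183.]
seal [148. 160.] [308. 205.]
necked [183. 235.] [451. 227.]
slim [224. 335.] [599. 252.]
```

View pics/f1.png

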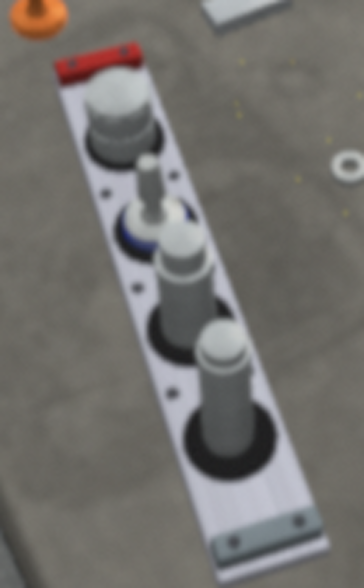

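View pics/f2.png

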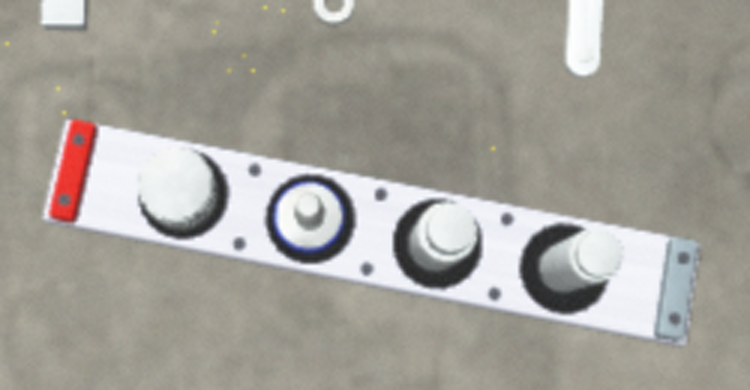

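All four stand upright and centred. The observed tops in the top crop are (176,184), (309,207), (451,230) and (600,252), within about 2 mm of the expected positions. I hand in.

```bash
python3 -c "
from plant import ticket;print(ticket.hand_in())"
```

```text
the job is handed in; nothing more can be done
None
```

The job is handed in: stub bushing, seal driver, necked mandrel and slim mandrel stand upright and released on seats 1 to 4, rising from the red stop to the grey stop, each within about 2 mm of its seat's centre in the last pictures, at 47 s on the robot's clock.

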